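# Take the rolling pin out of its half-lidded box

## Robot

A 7-joint arm with a two-finger parallel gripper is mounted at the origin on the work surface. World frame = base frame: x ahead of the robot, y to its left, z up, the work surface at z = 0. Lengths are in m, angles in rad, forces in N, time in s.
With the tool pointing down it reaches from about 0.35 to 0.9 m from the base axis. Payload 7.2 kg.
Tool frame: the origin (TCP) lies between the finger pads; the fingertips stand 11 mm ahead of it and the grasp point (between the pads) lies 8 mm behind it; y points along the fingers, x is the direction in which the jaws open and shut, and the axes are right-handed (so a half turn about y gives the same grasp; the last joint's range is limited). The gripper opens to 85 mm and grips with 20 to 120 N. Pads are 22 mm wide; open, the fingers measure 114 mm over their backs; the gripper's body (76 mm by 85 mm) begins 54 mm behind the grasp point. The pads swing forward as they close: fully open they stand 13 mm farther back than shut.
Start: joints at [-1.26, 0.411, -0.013, 1.596, 0.006, 1.134, -0.082], TCP at [0.231, 0.581, 0.242] pointing down, gripper open.
Joint ranges: [-2.95, 2.95], [-0.29, 1.99], [-1.47, 1.44], [0.14, 2.54], [-1.03, 4.17], [0.13, 1.85], [-2.86, 2.86]. Speed limits (rad/s): [2.39, 2.39, 3.01, 3.01, 3.14, 3.14, 3.14].

## Interface

Orientations are given as [roll, pitch, yaw] about the fixed x, y, z axes, in that order (R = Rz(yaw) Ry(pitch) Rx(roll)).
In Python, from plant import * gives the robot as it stands. The module is installed in compiled form; this text tells all that it offers. Calls block until the motion is done:
- move_to(position, orientation): joint-space move of the TCP to a pose.
- move_l(position, orientation=None, rate=0.15, force_limit=None): straight line of the TCP; orientation=None keeps the orientation; rate is the mean speed in m/s. With force_limit (N) it stops when the force on the tool has changed by that much, and returns True; else False.
- movej(angles): joint-space move.
- release() and grasp(): open the fingers fully, or close them until they stop; the grip force is fixed at half the most.
- dwell(seconds).
- inverse_kinematics(position, orientation): joint angles nearest the present ones, or None.
- get_image(name): name is "scene" or "top"; returns the picture (400x640x3 uint8, red, green, blue); there is no depth.
- camera_model(name): a dict with "intrinsics" (3x3 intrinsics, pixels), "extrinsics" (4x4, takes a point from camera to world coordinates). Camera axes: x right, y down, z forward; pixel columns grow to the right and rows downward; lengths in m; the calibration is good to about 2 mm. A picture is of the moment at which its call begins. camera_model takes no time and is no camera call.
A pose or a line that the arm cannot do raises IKError and nothing moves.
- sign_off(): hands the job in, once; it reports no verdict.
Readings, each from a call of its own:
- get_clock(): time.
- get_joints(): joint angles.
- get_joint_vel(): joint speeds.
- get_joint_efforts(): joint torques, N m.
- get_tcp_pos(): TCP position.
- get_ee_rot(): TCP orientation.
- get_wrist_force(): force on the tool from outside, world axes, zero at the start.
- get_ft_torque(): the same for the moment, N m.
- get_finger_gap(): opening from 0.0 (shut) to 1.0 (fully open).
Only numpy, scipy, OpenCV 4.12 (cv2) and the standard library are available. Lean on these libraries where they do the work, as an engineer would, in place of code of your own. Each camera call takes 0.05 s, during which the arm holds its last target. There are 200 camera calls.

## Task

Swing the steel keeper lever on the rolling-pin box all the way up to its stop, so that it no longer bars the pin. Then take the wooden rolling pin out: it is longer than the opening between the two lids, so tilt it and draw it out diagonally, its left end first, and finish while still holding it in the gripper, still, with the whole pin at least 5 cm above the lids and touching nothing else. Leave the keeper raised and do not shift the cruets, ramekin, pepper mill or jar that stand around.

Things in the scene. Friction and masses are not known exactly. Their poses are not given: they have to be found in the camera images.
- pinbox: Fixed wooden rolling-pin box, 126 wide (its x, away from the robot), y -188..178 (its length, +y to the robot's left), 113 mm high over its lids; origin on the table under its lengthwise centre line. Inside: x -55..55, y -180..170 mm, floor at z = 8 mm. Side walls 55 mm high beside the opening, full height under the lids. Two fixed lids at the ends leave an opening between them.
- right_lid_edge (a point): Middle of the right lid's inner edge, on its top: y = -60, z = 113 mm of the box. The lid is 8 mm thick (underside z = 105 mm) and covers y -188..-60 mm.
- left_lid_edge (a point): Middle of the left lid's inner edge, on its top: y = 150, z = 113 mm of the box. The lid is 8 mm thick (underside z = 105 mm) and covers y 150..178 mm. The opening between the lids is 210 mm long.
- keeper_hinge (a point): Hinge of the keeper, on a steel head (84 mm high, x 61..123, y 83..127 mm) outside the box's far side wall: at x = 95, y = 105, z = 74 mm of the box; axis along the box's y.
- keeper (a joint): Steel rocker lever, rad: 0 = down, its round arm (10 mm thick, 95 long) level from the hinge to the box's -x, barring the pin; 1.3 = stop, fully raised, arm nearly upright. Starts 0 to 0.12. Opposite the arm a flat tail slopes up by 0.65 rad to the box's +x at 0, down by 0.65 rad at the stop. Press the tail down (about 3 N at 65 mm out) to raise the arm; friction holds it where left.
- keeper_tail (a point): Point in the middle of the tail's thickness, 75 mm from the hinge along the tail; the tail is 105 mm long from the hinge, 20 mm wide, 6 mm thick.
- keeper_foot (a point): Centre of the 22 mm ball at the end of the keeper's arm, 95 mm from the hinge.
- pin_mid (a point): Centre of the rolling pin: plain straight wooden rod, 30 mm in diameter, 300 long, 0.12 to 0.2 kg, axis = its y. It starts along the box's y, axis 34 mm above the table, in two V saddles (14 mm thick, up to z = 38, within 26 mm of the centre line) at y = -110 and 75 mm of the box, its middle at y -5..16 mm.
- pin_right (a point): Centre of the pin's right end face, 150 mm from its middle; starts under the right lid, with 15 mm or more to the end wall.
- pin_left (a point): Centre of the pin's left end face, 150 mm from its middle; it may start under the left lid, and then the pin must first be slid to the right.
- susan_rim (a point): Bystander: bamboo lazy susan turntable at the left, 360 mm across, top 30 mm above the table, carrying a stoneware crock (116 mm across, 140 mm high, a whisk standing in it) and the cruets; this point is on its top near its edge, 158 mm from its centre.
- cruet_a: Bystander: stoppered glass cruet, 64 mm across, 161 mm high, on the bamboo lazy susan (360 mm across, top 30 mm above the table) at the left; origin under its foot.
- cruet_b: Bystander: second, equal glass cruet on the lazy susan; origin under its foot.
- ramekin: Bystander: white ramekin, 72 mm across, 42 mm high, standing beside the far side of the box; origin under its foot.
- mill: Bystander: dark wooden pepper mill, 52 mm across, 125 mm high, beyond the box to the left; origin under its foot.
- jar: Bystander: glass jar with a steel lid, 70 mm across, 95 mm high, beyond the box to the right; origin under its foot.

How it is judged:
On the way, in this order (a step that is already met when the one before it is completed fails the run):
1. the keeper is raised to its stop while the pin still lies in the box (value of joint keeper above 1.1 rad and z of pin_left in the frame of pinbox below 0.06 m), for 0.2 s.
2. the pin is tilted through the opening: its left end is above the lids while its right end is still under the right lid (z of pin_left in the frame of pinbox above 0.113 m and z of pin_right in the frame of pinbox below 0.095 m and y of pin_right in the frame of pinbox below -0.06 m), for 0.05 s.
At the end, for the whole second after the job is handed in: The gripper still grips the pin (over 1 N), both end centres are over 175 mm above the underside of the box (47 mm clear of the lids), the pin is still (under 0.03 m/s, 0.2 rad/s) and touches no box, keeper, lazy susan or bystander, and the keeper is still up (over 1.05 rad) (z of each of pin_left, pin_right in the frame of pinbox above 0.175 m and contact force between the fingers and pin above 1 N and linear speed of pin below 0.03 m/s and angular speed of pin below 0.2 rad/s and value of joint keeper above 1.05 rad and contact force between pin and pinbox below 0.3 N and contact force between pin and susan below 0.3 N and contact force between pin and cruet_a below 0.3 N and contact force between pin and cruet_b below 0.3 N and contact force between pin and ramekin below 0.3 N and contact force between pin and mill below 0.3 N and contact force between pin and jar below 0.3 N); the arm keeps its last pose, push and grip.
It fails at once if the cruet_a is shifted more than 25 mm (distance of cruet_a from where it was at the start of the episode above 0.025 m).
It fails at once if the cruet_b is shifted more than 25 mm (distance of cruet_b from where it was at the start of the episode above 0.025 m).
It fails at once if the ramekin is shifted more than 25 mm (distance of ramekin from where it was at the start of the episode above 0.025 m).
It fails at once if the mill is shifted more than 25 mm (distance of mill from where it was at the start of the episode above 0.025 m).
It fails at once if the jar is shifted more than 25 mm (distance of jar from where it was at the start of the episode above 0.025 m).
It also fails if it takes over 53 s, if anything falls off the work surface, if the arm or the gripper's body presses on something with over 40 N, if the wrist force passes 120 N, or if a joint passes its speed limit or range.

## Working session

There is one attempt and no reset: what is moved stays moved. The work goes in short steps, each a Python script; the robot and the scene stay as the last script left them, time stands still between calls to the robot, and variables do not carry over. Pictures are saved under pics/ and viewed, on a budget of 10 in all, crops included, one or two more only if the job needs it, and the job is handed in when it is done.

```bash
mkdir -p pics; python3 - <<'E'
from plant import *
import cv2
for n in ["scene","top"]:
    cv2.imwrite(f"pics/{n}0.png",cv2.resize(get_image(n),(800,500),interpolation=cv2.INTER_CUBIC)[...,::-1])
    m=camera_model(n); print(m["intrinsics"],m["extrinsics"])
print(get_ee_rot(),get_clock())
E
```

```text
[[403.51369515   0.         323.60199285]
 [  0.         403.51369515 192.58533755]
 [  0.           0.           1.        ]] [[ 0.20860834  0.77680702 -0.59418298  1.22556013]
 [ 0.97793567 -0.15875461  0.13578955 -0.11015203]
 [ 0.01115298 -0.60939956 -0.79278483  0.93851588]
 [ 0.          0.          0.          1.        ]]
[[516.90020514   0.         316.0462419 ]
 [  0.         516.90020514 205.90774143]
 [  0.           0.           1.        ]] [[-0.01677249 -0.99173337  0.12721483  0.35586308]
 [-0.99970985  0.01883372  0.01501714  0.01030333]
 [-0.01728892 -0.12692604 -0.9917615   1.77171641]
 [ 0.          0.          0.          1.        ]]
[-1.57090159e+00  1.44630442e-03  1.19201442e+00] 0.1
```

View pics/top0.png

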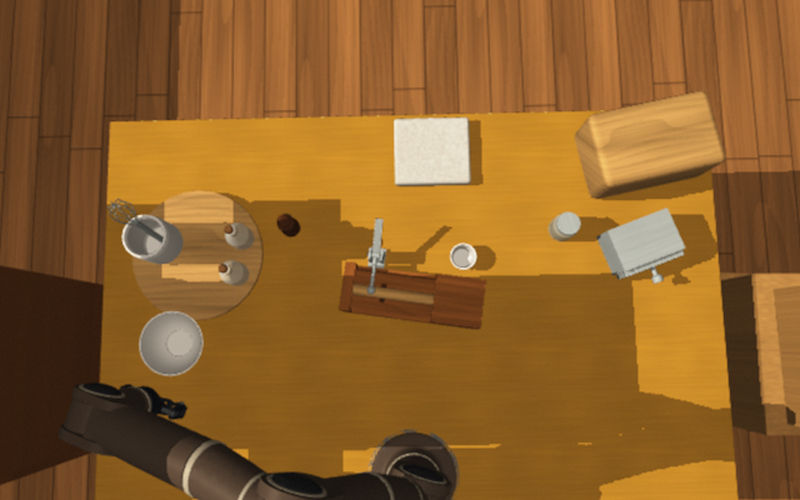

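View pics/scene0.png

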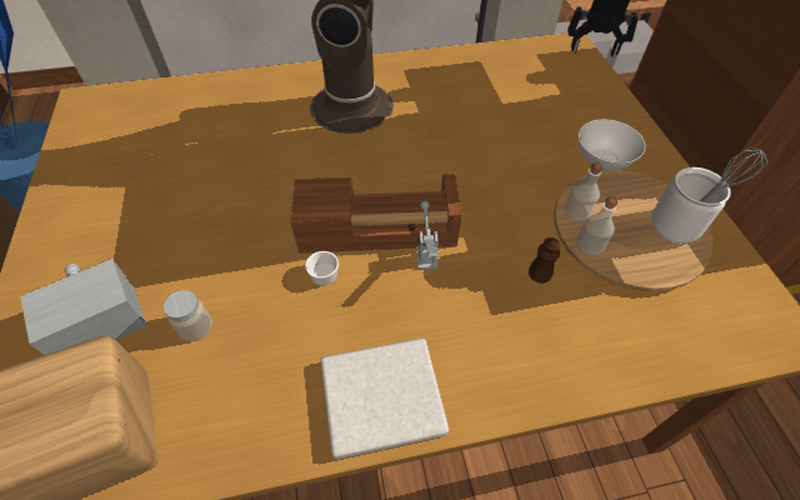

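The top view shows the box at about (410,295) in the 800 px picture, with the keeper at (375,255), the ramekin at (463,256), the mill at (288,225) and the cruets at (235,235) and (232,272). I'll enlarge both views.

```bash
python3 - <<'E'
import cv2
from plant import *
def crop(n,x,y,w,h,s,f):
    im=get_image(n)[y:y+h,x:x+w]
    im=cv2.resize(im,None,fx=s,fy=s,interpolation=cv2.INTER_CUBIC)
    for k in range(0,w,20): cv2.putText(im,str(x+k),(k*s,10),0,.4,(255,255,255)); cv2.line(im,(k*s,0),(k*s,h*s),(255,255,255) ,1) if 0 else cv2.line(im,(k*s,12),(k*s,20),(255,255,255),1)
    for k in range(0,h,20): cv2.putText(im,str(y+k),(0,k*s+4),0,.4,(255,255,255)); cv2.line(im,(28,k*s),(36,k*s),(255,255,255),1)
    cv2.imwrite(f,im[...,::-1])
crop("top",260,160,133,110,6,"pics/t1.png")
crop("scene",225,130,155,90,5,"pics/s1.png")
E
```

```text
(no output)
```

View pics/t1.png

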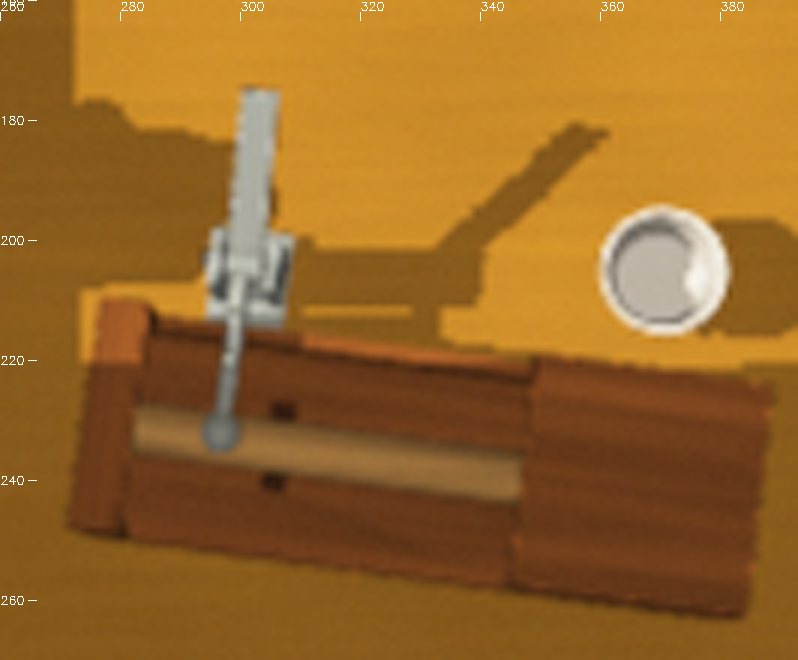

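View pics/s1.png

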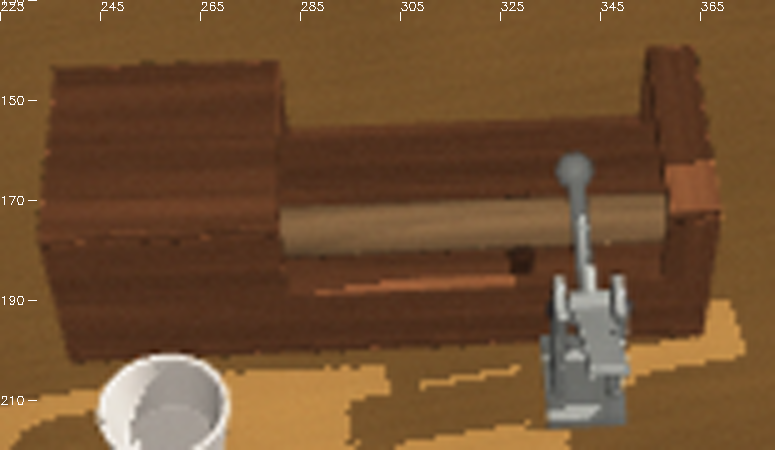

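```bash
cat > h.py <<'E'
import numpy as np, cv2
from plant import *
from scipy.spatial.transform import Rotation as Rot
CM={n:camera_model(n) for n in("top","scene")}
def proj(n,p):
    c=CM[n]; E=np.linalg.inv(c["extrinsics"]); q=E[:3,:3]@np.asarray(p,float)+E[:3,3]; q=c["intrinsics"]@q
    return q[:2]/q[2]
def ray(n,u,v,z):
    c=CM[n]; E=np.array(c["extrinsics"]); d=E[:3,:3]@np.linalg.solve(c["intrinsics"],[u,v,1]); o=E[:3,3]
    return o+d*(z-o[2])/d[2]
def b2w(B,p):
    c,s=np.cos(B[2]),np.sin(B[2]); p=np.asarray(p,float)
    return np.array([B[0]+c*p[0]-s*p[1],B[1]+s*p[0]+c*p[1],p[2]])
E
python3 - <<'E'
from h import *
from scipy.optimize import least_squares
T=lambda X,Y:("top",260+X/6,160+Y/6)
S=lambda X,Y:("scene",225+X/5,130+Y/5)
L=[(63,178,T(100,298),S(718,212)),(-63,178,T(68,527),S(692,46)),(-63,-188,T(745,618),S(52,67)),(63,-188,T(770,382),S(40,243)),
(63,-60,T(533,357),S(283,235)),(-63,-60,T(512,585),S(280,62)),(-63,150,T(124,537),S(650,46)),(63,150,T(150,302),S(668,213))]
K=[T(221,432),S(574,170)]
def res(v,full=False):
    r=[]
    for x,y,*o in L:
        for n,a,b in o: r.append(proj(n,b2w(v,[x/1e3,y/1e3,.113]))-[a,b])
    q=v[3]
    for n,a,b in K: r.append(proj(n,b2w(v,[.095-.095*np.cos(q),.105,.074+.095*np.sin(q)]))-[a,b])
    n,a,b=T(260,90); e=.65-q; r.append(proj(n,b2w(v,[.095+.105*np.cos(e),.105,.074+.105*np.sin(e)]))-[a,b])
    return np.array(r) if full else np.ravel(r)
s=least_squares(res,[.5,0,-.1,.05],loss="soft_l1")
print(s.x); print(res(s.x,True).round(1).tolist())
B=s.x[:3]; np.save("B.npy",B)
for n,u,v,z in [("top",370,205,.042),("top",230.4,180,.1),("top",185.6,217.6,.15),("top",190,188,.15)]: print(ray(n,u,v,z).round(3))
for y in(.13,.14,.15,.16): print(y,[proj(n,b2w(B,[0,y,.034])).round(1).tolist() for n in CM])
E
```

```text
[ 0.47330061 -0.0014547  -0.14742875  0.03463993]
[[-0.7, -0.9], [0.2, -0.7], [-0.9, -0.4], [-0.3, -0.8], [-0.1, -0.6], [-0.3, -0.3], [0.2, -0.4], [-1.3, -1.3], [0.2, -1.3], [-1.4, -1.7], [-1.2, -0.4], [-0.7, -0.9], [-1.6, -0.9], [-1.6, -0.4], [-0.5, -0.5], [-0.1, -0.5], [-0.6, -0.2], [-0.6, 0.1], [-0.5, -0.2]]
[ 0.577 -0.145  0.042]
[0.662 0.316 0.1  ]
[0.534 0.449 0.15 ]
[0.629 0.436 0.15 ]
0.13 [[289.6, 231.8], [347.1, 173.5]]
0.14 [[286.7, 231.4], [350.5, 173.4]]
0.15 [[283.8, 231.1], [353.9, 173.2]]
0.16 [[280.8, 230.7], [357.3, 173.1]]
```

```bash
cat >> h.py <<'E'
B=np.load("B.npy")
def down(th): return [-np.pi/2,0,B[2]+th]   # jaw axis at angle th from box x
def log(t=""): print(t,"t",round(get_clock(),2),"tcp",np.round(get_tcp_pos(),4),"F",np.round(get_wrist_force(),1),"gap",round(get_finger_gap(),3))
E
python3 - <<'E'
from h import *
p=np.array(get_tcp_pos()); move_l([p[0]+.05,p[1]-.08,.44],rate=.25); grasp(); log()
a=b2w(B,[.160,.105,.19]); 
move_to([a[0],a[1],.44],down(np.pi/2)); log()
move_l(a,down(np.pi/2),rate=.25); log()
for z in (.044,):
    a[2]=z; print(move_l(a,rate=.06,force_limit=18)); log()
cv2.imwrite("pics/k.png",cv2.resize(get_image("scene")[60:240,200:440],None,fx=3,fy=3)[...,::-1])
E
```

```text
t 1.99 tcp [0.2811 0.5004 0.4401] F [-0.6  0.4  0.4] gap -0.002
 t 4.0 tcp [0.6468 0.0804 0.4399] F [0.7 0.3 0.2] gap -0.002
 t 5.15 tcp [0.6478 0.079  0.1914] F [0.7 0.3 0.5] gap 0.001
False
 t 7.73 tcp [0.6481 0.0788 0.0451] F [-0.9  0.9  7.8] gap 0.003
```

View pics/k.png

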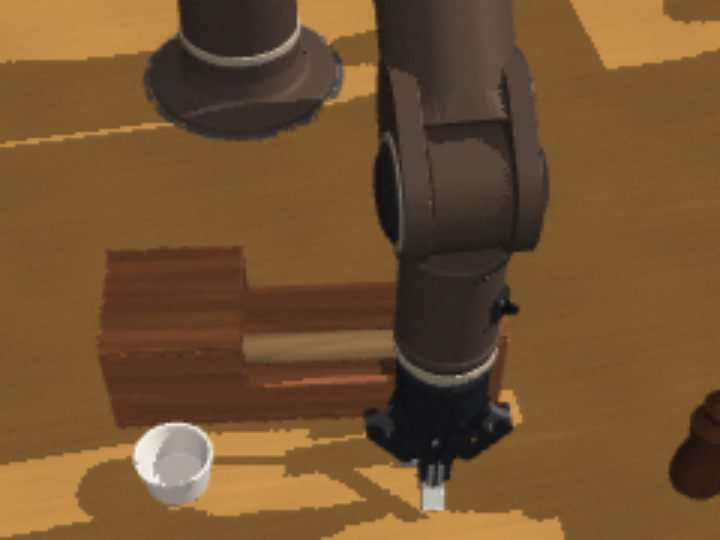

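The arm hides the keeper itself, but the tail at (433,495) now slopes downward. I'll press a little further, retract, open the gripper and hover over the pin in the skewed pose.

```bash
python3 - <<'E'
from h import *
a=b2w(B,[.160,.105,.036]); print(move_l(a,rate=.04,force_limit=14)); log()
a[2]=.27; move_l(a,rate=.25); release()
for th in(.72,-.72):
    p=b2w(B,[0,.025,.25]); print(th,inverse_kinematics(p,down(th)))
p=b2w(B,[0,.025,.25]); move_to(p,down(-.72)); log()
cv2.imwrite("pics/g.png",cv2.resize(get_image("scene")[60:240,200:440],None,fx=3,fy=3)[...,::-1])
E
```

```text
True
 t 7.99 tcp [0.6511 0.0786 0.043 ] F [ 4.1 -0.   1.9] gap 0.005
0.72 [-0.71901206  0.15712483  0.64760292  1.96385766 -0.10875757  1.05459501
  0.54904968]
-0.72 [-0.99455541  0.20196067  0.98930684  1.97568575 -0.19313984  1.06193784
 -0.78714539]
 t 11.72 tcp [0.4773 0.0234 0.2502] F [-0.1  0.1  0.5] gap 0.997
```

View pics/g.png

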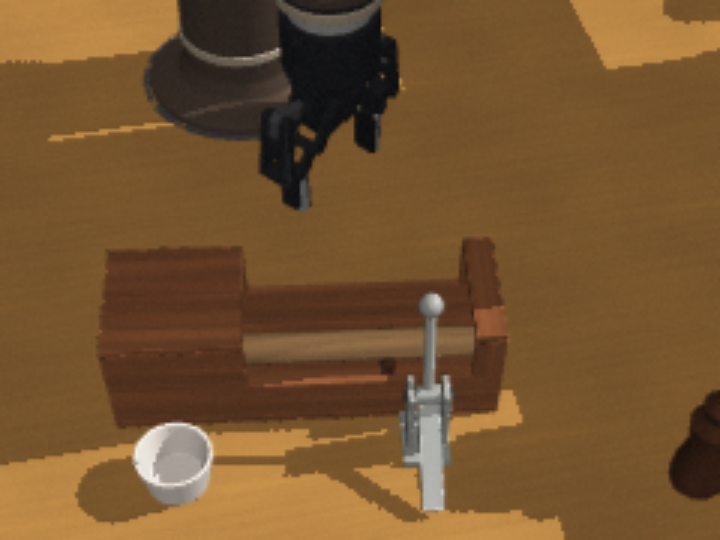

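The keeper now looks upright: foot at crop (432,305), tail end at (432,510). I'll check its angle and then descend onto the pin.

```bash
python3 - <<'E'
from h import *
for q in(.9,1.0,1.1,1.2,1.3):
    e=.65-q
    print(q,proj("scene",b2w(B,[.095-.095*np.cos(q),.105,.074+.095*np.sin(q)])).round(1),proj("scene",b2w(B,[.095+.105*np.cos(e),.105,.074+.105*np.sin(e)])).round(1))
print("meas",432/3+199.7,305/3+59.7,432/3+199.7,510/3+59.7)
p=b2w(B,[0,.025,.085]); move_l(p,rate=.2); log()
p[2]=.030; print(move_l(p,rate=.05,force_limit=8)); log()
E
```

```text
0.9 [341.5 156.4] [345.3 228. ]
1.0 [341.9 157.1] [345. 229.]
1.1 [342.3 158.2] [344.6 229.7]
1.2 [342.6 159.7] [344.3 229.9]
1.3 [343.  161.5] [343.9 229.8]
meas 343.7 161.36666666666667 343.7 229.7
 t 12.74 tcp [0.4776 0.0231 0.0857] F [-0.4  0.3 -1.3] gap 1.001
False
 t 13.99 tcp [0.4772 0.0233 0.0303] F [-0.1 -0.5  0.3] gap 1.004
```

The keeper is at 1.3 rad and the descent met no contact. Next I'll grasp and turn the jaws square to the pin.

```bash
python3 - <<'E'
from h import *
p=b2w(B,[0,.025,.026]); print(move_l(p,rate=.05,force_limit=8)); log()
grasp(); log("grasp")
for th in(-.55,-.38,-.2,0):
    move_l(p,down(th),rate=.05); log(th); print(np.round(get_ft_torque(),2))
E
```

```text
False
 t 14.24 tcp [0.4769 0.0233 0.0259] F [-0.4 -0.8  0.5] gap 1.001
grasp t 14.7 tcp [0.4779 0.0238 0.0271] F [-1.9  0.2 14.7] gap 0.599
-0.55 t 15.02 tcp [0.4784 0.0255 0.0278] F [-3.7  3.5 24.4] gap 0.468
[0.7  0.81 4.04]
-0.38 t 15.33 tcp [0.4782 0.025  0.0276] F [-3.1  2.5 21. ] gap 0.406
[0.43 0.69 3.9 ]
-0.2 t 15.67 tcp [0.4782 0.0248 0.0274] F [-3.1  1.6 19.3] gap 0.355
[0.44 0.51 2.9 ]
0 t 16.02 tcp [0.478  0.0242 0.0272] F [-1.4  2.9 15.2] gap 0.331
[0.58 0.47 0.64]
```

```bash
python3 - <<'E'
from h import *
p=b2w(B,[0,.025,.036]); move_l(p,rate=.05); log("lift"); print(np.round(get_ft_torque(),2))
p=b2w(B,[0,.025-.055,.036]); print(move_l(p,rate=.04,force_limit=6)); log("slid")
t=np.array(get_tcp_pos()); c,s=np.cos(B[2]),np.sin(B[2]); d=t[:2]-B[:2]; print("box xy",c*d[0]+s*d[1],-s*d[0]+c*d[1])
cv2.imwrite("pics/sl.png",cv2.resize(get_image("scene")[60:240,200:440],None,fx=3,fy=3)[...,::-1])
E
```

```text
lift t 16.37 tcp [0.4769 0.0232 0.0362] F [ 0.8  0.8 -1.2] gap 0.336
[ 0.01 -0.01  0.  ]
True
slid t 17.32 tcp [ 0.4709 -0.0156  0.0358] F [ 1.3  1.5 -1.2] gap 0.329
box xy -0.00033973836395923517 -0.014390859233909545
```

View pics/sl.png

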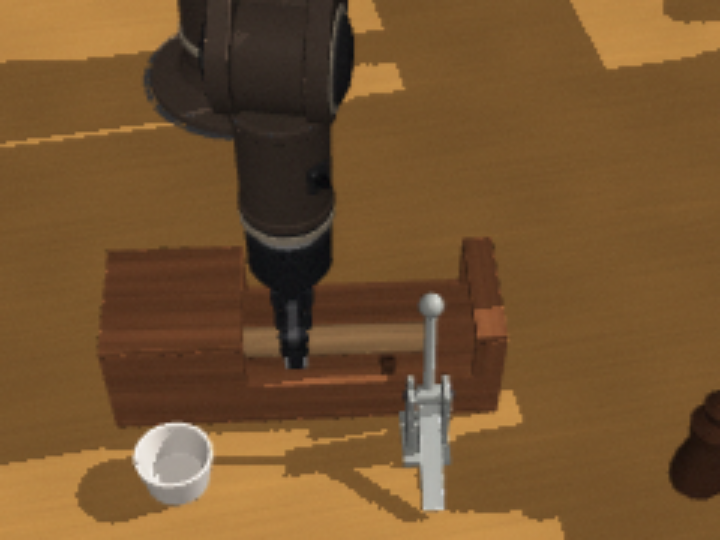

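The pin has slid right: its left end is near crop (425,335), by the keeper arm and clear of the left lid at (470,340). Contact with the end wall puts the grip 166 mm from the right end. Now the tilt, in waypoints with a force guard.

```bash
cat >> h.py <<'E'
S=.1656
def pose(a,yr,zr):
    "TCP pose for pin tilt a, right end at box (yr,zr)"
    ax=np.array([0,np.cos(a),np.sin(a)]); up=np.array([0,-np.sin(a),np.cos(a)])
    p=np.array([0,yr,zr])+S*ax-.008*up
    R=Rot.from_euler('z',B[2])*Rot.from_euler('x',a)*Rot.from_euler('x',-np.pi/2)
    return b2w(B,p),R.as_euler('xyz')
E
python3 - <<'E'
from h import *
J=[]
for d in range(0,31,5):
    a=np.radians(d); yr=.135-.3*np.cos(a); zr=.042-.012*min(1,d/15); J.append((d,)+pose(a,yr,zr))
for d,p,o in J: print(d,inverse_kinematics(p,o) is not None)
for d,p,o in J:
    hit=move_l(p,o,rate=.06,force_limit=12); log(d)
    if hit: print("HIT",np.round(get_ft_torque(),2)); break
cv2.imwrite("pics/tilt.png",cv2.resize(get_image("scene")[60:240,200:440],None,fx=3,fy=3)[...,::-1])
E
```

```text
0 True
5 True
10 True
15 True
20 True
25 True
30 True
0 t 17.77 tcp [ 4.733e-01 -3.000e-04  3.380e-02] F [ 0.3 -0.5 -1.5] gap 0.334
5 t 18.09 tcp [ 0.4736 -0.0007  0.0446] F [-0.3 -0.5 -1.1] gap 0.334
10 t 18.42 tcp [0.4738 0.0021 0.0545] F [ 0.2 -0.9 -1.8] gap 0.329
15 t 18.74 tcp [0.4742 0.0055 0.0646] F [-0.5  0.4 -1.8] gap 0.332
20 t 19.13 tcp [0.4748 0.0099 0.0787] F [ 0.2 -0.9 -1.5] gap 0.328
25 t 19.52 tcp [0.4756 0.0148 0.0923] F [ 0.1 -0.8 -0.4] gap 0.334
30 t 19.92 tcp [0.4766 0.0207 0.1055] F [ 1.2 -0.7 -0.9] gap 0.333
```

View pics/tilt.png

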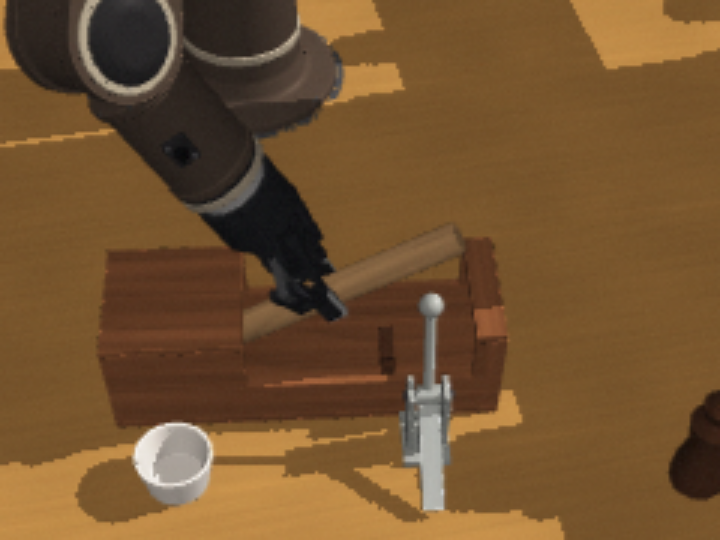

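The pin is tilted, with its left end up and free at (455,238) and its right end still under the right lid at about (245,325). Nothing was touched. Next I'll draw it out along its axis and raise it.

```bash
python3 - <<'E'
from h import *
dwell(.2)
a=np.radians(30); y0=.135-.3*np.cos(a); k=.115
y1,z1=y0+k*np.cos(a),.03+k*np.sin(a)
print(proj("scene",b2w(B,[0,y0+.3*np.cos(a),.18])))
for y,z in((y1,z1),(y1,z1+.15)):
    hit=move_l(*pose(a,y,z),rate=.1,force_limit=12); log((y,z,hit))
    if hit: break
dwell(.5); log()
cv2.imwrite("pics/fin.png",cv2.resize(get_image("scene")[40:240,160:426],None,fx=3,fy=3)[...,::-1])
E
```

```text
[352.1413788  137.80946798]
(np.float64(-0.025214699700121163), np.float64(0.0875), False) t 21.47 tcp [0.4911 0.1189 0.163 ] F [-0.3  0.2 -2.2] gap 0.335
(np.float64(-0.025214699700121163), np.float64(0.2375), False) t 23.12 tcp [0.491  0.1194 0.3127] F [-0.2 -0.1 -2.3] gap 0.33
 t 23.62 tcp [0.4913 0.1194 0.3133] F [-0.4  0.5 -1.5] gap 0.329
```

View pics/fin.png

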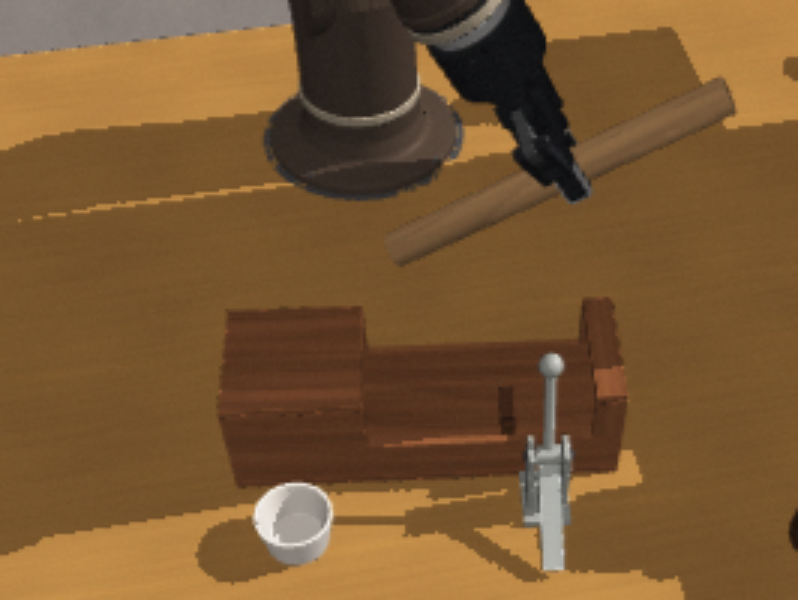

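The pin hangs free above the box, with its right end at (395,248) and its left end at (722,97). The keeper is still up and the ramekin is in place. One quick numeric check, then I hand in.

```bash
python3 - <<'E'
from h import *
print(proj("scene",b2w(B,[0,-.0252,.2375])),(395/3+160,248/3+40), np.abs(get_joint_vel()).max()); log()
sign_off()
E
```

```text
[290.41122409 123.76421151] (291.66666666666663, 122.66666666666667) 0.0022266039451366263
 t 23.67 tcp [0.4912 0.1194 0.3134] F [-0.3 -0.6 -1.9] gap 0.331
the job is handed in; nothing more can be done
```

The keeper is raised, the pin is out and still held in the gripper, and I handed the job in at 23.7 s; no verdict was reported.

- **Keeper:** I pressed the tail down with closed fingers. The picture puts the keeper at about 1.3 rad, its stop, and it was still up in the last picture.
- **Grasp:** The open fingers (114 mm) are wider than the box inside (110 mm). I went in with the jaws turned about 41° from the box's x axis, closed them, then turned them square to the pin. That pressed up to about 25 N on the wrist, briefly. The grip held steady at about 0.33 opening.
- **Slide and draw:** I slid the pin right until it touched the end wall, moved it back to about 15 mm from the left lid, and tilted it 30° with its left end up. From there I drew it out along its axis and raised it 15 cm. No contact showed during the tilt or the draw.
- **Last checks:** The lower (right) end is at about 0.237 m and the left end at about 0.39 m, against the 0.175 m needed. The right end's position in the picture agreed with this to under 2 px. The arm was still, and the wrist carried only about 2 N, roughly the pin's weight.
- **Bystanders:** The ramekin stands where it did. The cruets, mill and jar were not looked at again after the move, but nothing passed near them. No check failed or disagreed.

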